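# Square up the tilting column of a microscope stand

## Task

The column of the microscope stand leans over to the right: press its brake lever (black paddle, left of the column) down until the catch holds it, and let go. Then stand the engineer's square on the base to the right of the column, blade towards it, and press it into the corner until its foot is flat on the base and its blade flat against the column, which brings the column upright. Finish still gripping the square and pressing it firmly into the corner, so that I can set the brake, and leave the other things on the bench where they are.

Things in the scene. Friction and masses are not known exactly. Their poses are not given: they have to be found in the camera images.
- stand: microscope stand, fixed, front to the robot: white base plate 240 mm deep (x) x 360 wide (y) x 30 thick; black specimen stage (90 x 95, 20 high) near its front, in the middle; black column behind. Origin: centre of the base's underside; x to the back, away from the robot, y to the left, z up; turned up to 15 degrees. Right of the column the base is clear for 150 mm.
- corner (a point): corner to press into: foot of the column's right-hand face, at the middle of its depth, on the base's top (30 mm above the bench); axes as the stand's. The column is 60 mm wide (y), 56 deep (x), 200 high over the base and hinged at this level, so its foot stays here. A white camera head on its front reaches 245 mm above the bench and 117 mm forward of the column's middle.
- column (a joint): lean of the column, rad: 0 upright, positive to the right, over the corner; starts at about 0.03 to 0.09. With the brake on it takes some 9 N at the height of the blade's tip to shift it. With the lever caught down it stays where it is put and yields to 2 or 3 N there; a push of about 10 N on the square's stock towards the column, slowly, seats it.
- lever (a joint): brake lever, rad: about 0 (to -0.02) is up, brake on, growing as the paddle is pressed down against a spring; the paddle takes 9 to 15 N. The catch snaps over it at 0.30 and it then rests by itself at about 0.29, brake off; hard stop at 0.37.
- lever_pad (a point): middle of the top of the lever's black paddle (30 mm along the stand's x, 34 along its y), about 94 mm above the bench with the lever up, 35 mm lower at the catch, 45 at the stop. The lever lies behind and left of the column; its axis runs along the stand's x, 118 mm towards the column from this point and 10 mm below it. Press straight down.
- square_stock (a point): centre of the stock (thick leg) of a steel engineer's square standing loose on the bench on its stock, 14 mm above the underside. Stock 130 mm long (x), 18 thick (y), 28 high; the blade, 22 wide (x), 5 thick, rises from its +x end to 178 mm, outer edge flush with the stock's end. x runs from heel to blade, z up. About 0.6 kg. Grip across y, between middle and heel, clear of the blade.
- square_toe (a point): the square's outer corner: underside of the stock at its blade end, 65 mm along x from the stock's middle and 14 mm below square_stock; axes as the square's.
- square: the whole square; origin at the centre of the stock's underside, axes as square_stock.
- slide_box: bystander: closed grey box for specimen slides, 85 x 180 x 42 mm, loose on the bench at the left; origin at the centre of its underside.
- dishes: bystander: stack of three pale clear dishes, 91 mm across, 48 high, loose on the bench at the far right; origin at the centre of its underside.
- bottle: bystander: amber bottle, 48 mm across, 105 high, loose on the bench at the left near the robot; origin at the centre of its underside.
Things that resemble listed ones, but are neither listed nor needed, are in the scene too. Of the things that look like the square, take the one that is farthest to the robot's right at the start.

How it is judged:
On the way:
1. the brake lever is caught down by its catch and no longer touched (value of joint lever above 0.25 rad and contact force between the fingers and lever below 0.3 N), for 0.3 s.
At the end, for the whole second after the job is handed in: lever in its catch (over 0.25 rad), untouched; column upright within 0.010 rad; square at rest, upright within 0.012 rad, square to the column's face within 0.035 rad, its toe within 2 mm (height) and 3 mm (sideways) of the corner, pressing on the column over 1.5 N, gripped over 3 N (value of joint lever above 0.25 rad and contact force between the arm and lever below 0.3 N and value of joint column between -0.01 and 0.01 rad and angle between square's own z axis and vertical below 0.012 rad and angle between the x axis of square and the y axis of stand, either way round below 0.035 rad and z of square_toe in the frame of corner between -0.002 and 0.002 m and y of square_toe in the frame of corner between -0.003 and 0.003 m and contact force between square and column above 1.5 N and contact force between the fingers and square above 3 N and linear speed of square below 0.02 m/s); the arm keeps its last pose, push and grip.
It fails at once if the slide box is pushed more than 30 mm or tipped over (distance of slide_box from where it was at the start of the episode above 0.03 m or angle between slide_box's own z axis and vertical above 0.3 rad).
It fails at once if the stack of dishes is pushed more than 30 mm or tipped over (distance of dishes from where it was at the start of the episode above 0.03 m or angle between dishes's own z axis and vertical above 0.3 rad).
It fails at once if the amber bottle is pushed more than 30 mm or tipped over (distance of bottle from where it was at the start of the episode above 0.03 m or angle between bottle's own z axis and vertical above 0.3 rad).
It also fails if it takes over 61 s, if anything falls off the work surface, if the arm or the gripper's body presses on something with over 40 N, if the wrist force passes 120 N, or if a joint passes its speed limit or range.

## Robot

A 6-joint arm with a two-finger parallel gripper is mounted at the origin on the work surface. World frame = base frame: x ahead of the robot, y to its left, z up, the work surface at z = 0. Lengths are in m, angles in rad, forces in N, time in s.
With the tool pointing down it reaches from about 0.3 to 0.875 m from the base axis. Payload 6.4 kg.
Tool frame: the origin (TCP) lies midway between the tips of the shut fingers; the grasp point (between the pads) lies ctrl.grip_depth behind it (ctrl.grip_depth is the distance from the TCP to the grasp point, in m); x points along the fingers, y is the direction in which the jaws open and shut, and the axes are right-handed (so a half turn about x gives the same grasp; the last joint's range is limited). The gripper opens to 85 mm and grips with 20 to 120 N. Pads are 22 mm wide; open, the fingers measure 114 mm over their backs; the gripper's body (76 mm by 85 mm) begins 54 mm behind the grasp point. The pads swing forward as they close: fully open they stand 13 mm farther back than shut.
Start: joints at [-1.39, 0.181, 1.607, -0, 1.354, -0.206], TCP at [0.217, -0.533, 0.231] pointing down, gripper open.
Joint ranges: [-2.99, 2.99], [-0.89, 2.07], [0.3, 2.58], [-1.14, 4.28], [0, 2.63], [-3.12, 3.12]. Speed limits (rad/s): [2.57, 2.57, 3.01, 3.14, 3.14, 3.14].

## Interface

Orientations are given as a unit quaternion [w, x, y, z].
In Python, from bench import ctrl gives the robot as it stands.
- The arm moves only by the shell command python3 -m creep 'ROWS'. ROWS is text: rows parted by semicolons, each of 7 numbers parted by spaces: the opening, from 0 (shut) to 1 (fully open), then the shift along the tool's x, y, z in cm, then the turn, a rotation vector about the tool's x, y, z in rad. In form: claw x y z ax ay az; .... A call has 1 to 10 rows; each row shifts and turns the pose as measured when the row begins, along the tool's axes as they then stand; what a row does not reach is not made up. A row lasts 1/8 s, in which the tool goes at most 62.5 mm and 10.7 degrees, less where a joint would pass 70% of its speed; a pose out of reach is approached as far as the arm can. A call with a gripper value outside its range is refused whole. The fingers move at their own pace and stop on an object; the grip force is fixed at half the most. Time passes only in rows, so rows that do not move let the fingers close. It gives the time, the measured TCP pose, the force and the opening at its end, in the units of the state.
- ctrl.get_obs(): the state, without advancing time (a new reading comes with each control period).
- ctrl.camera(name): name is "scene" or "side" or "wrist"; returns (picture, depth): 480x640x3 uint8, blue, green, red; 480x640 float32, m along the optical axis (not along the pixel's ray), 0 where there is no reading.
- ctrl.calibration(name): a dict with "mtx" (3x3 intrinsics, pixels), "R" (3x3) and "t" (3): a world point X has camera coordinates R X + t; the wrist camera has in their place "tool_from_camera" (4x4, takes a point from camera to tool coordinates, whose origin is the TCP and whose axes are the tool frame's). Camera axes: x right, y down, z forward; pixel columns grow to the right and rows downward; lengths in m; the calibration is good to about 2 mm. The wrist camera is an equidistant fisheye: a pixel r from the principal point sees the ray r / f radians off the axis. A picture is of the moment at which its call begins: read the wrist's pose just before it. calibration takes no time and is no camera call.
- ctrl.hand_in(): hands the job in, once; it reports no verdict.
Trained networks look in the newest picture that a camera, given by its name, has taken for a name from the list of things; names that differ only in an ending like _2 or _b are one class to them, and where a whole thing is asked for, a point or a joint stands for the part that bears it (a point fixed in the world has none). Each returns a list of dicts, best first, with "confidence" (0 to 1); they miss things now and then, are a little off and sometimes report something else, mostly with a low value. They report only what shows in the picture. A call takes as long as a camera call. They do not tell look-alikes from the thing itself.
- ctrl.find_in(query, camera): "rect" ([left, top, right, bottom] in pixels, round what is visible of it).
The state is a dict: "time_s": time; "q": joint angles; "dq": joint speeds; "joint_efforts": joint torques, N m; "eef_pos": TCP position; "eef_rot": TCP orientation; "wrist_force": force on the tool from outside, world axes, zero at the start; "torque": the same for the moment, N m; "opening": opening from 0.0 (shut) to 1.0 (fully open).
Only numpy, scipy, OpenCV 4.12 (cv2) and the standard library are available. Lean on these libraries where they do the work, as an engineer would, in place of code of your own. Each camera call takes 0.05 s, during which the arm holds its last target.

## Working session

There is one attempt and no reset: what is moved stays moved. The work goes in short steps, Python scripts to look and compute and a shell command to move; the robot and the scene stay as the last step left them, time stands still between calls to the robot, and variables do not carry over. Pictures are saved under pics/ and viewed, and the job is handed in when it is done.

```bash
ls; mkdir -p pics; python3 - <<'E'
from bench import ctrl
import cv2,numpy as np
o=ctrl.get_obs();print(o['time_s'],o['eef_pos'],o['eef_rot'],o['opening'],ctrl.grip_depth)
for n in ["scene","side"]:
    p,d=ctrl.camera(n);cv2.imwrite(f'pics/{n}0.png',p);np.savez(f'pics/{n}0.npz',p=p,d=d)
    c=ctrl.calibration(n);print(n,c['mtx'],c['R'],c['t'])
    for q in ["stand","column","lever","square","slide_box","dishes","bottle"]:
        print(q,[(np.round(x['rect']).tolist(),round(x['confidence'],2)) for x in ctrl.find_in(q,n)][:4])
print(ctrl.get_obs()['time_s'])
E
```

```text
pics
0.0 [ 0.21680745 -0.53197486  0.23040355] [ 0.1353015   0.69392736  0.13651876 -0.69391711] 0.9961511044651558 0.0187
scene [[446.37988494   0.         319.57154122]
 [  0.         446.37988494 243.65774542]
 [  0.           0.           1.        ]] [[ 8.60470915e-01  5.09499492e-01 -2.69352091e-04]
 [ 4.34493770e-01 -7.34072999e-01 -5.21873544e-01]
 [-2.66092030e-01  4.48939974e-01 -8.53022820e-01]] [-0.50706184 -0.18466484  1.16763517]
stand [([232.0, 149.0, 410.0, 319.0], 0.86)]
column [([284.0, 146.0, 361.0, 262.0], 0.8)]
lever [([349.0, 188.0, 400.0, 245.0], 0.76), ([283.0, 148.0, 362.0, 263.0], 0.25)]
square [([144.0, 339.0, 211.0, 402.0], 0.93), ([109.0, 283.0, 175.0, 345.0], 0.92), ([366.0, 310.0, 431.0, 387.0], 0.91), ([352.0, 96.0, 406.0, 152.0], 0.33)]
slide_box [([352.0, 95.0, 408.0, 153.0], 0.88)]
dishes [([285.0, 383.0, 337.0, 438.0], 0.95)]
bottle [([296.0, 104.0, 313.0, 137.0], 0.62)]
side [[517.48072954   0.         316.64445845]
 [  0.         517.48072954 239.99534982]
 [  0.           0.           1.        ]] [[-0.97402947 -0.22527385 -0.02276586]
 [-0.1139502   0.57459743 -0.81046477]
 [ 0.19565773 -0.78682239 -0.58534483]] [0.55700047 0.10915199 1.16379871]
stand [([235.0, 187.0, 393.0, 353.0], 0.89)]
column [([274.0, 184.0, 358.0, 280.0], 0.85)]
lever [([250.0, 243.0, 289.0, 294.0], 0.95)]
square [([358.0, 142.0, 391.0, 201.0], 0.94), ([210.0, 168.0, 256.0, 234.0], 0.94), ([412.0, 142.0, 431.0, 225.0], 0.61)]
slide_box [([256.0, 377.0, 329.0, 477.0], 0.62)]
dishes [([269.0, 179.0, 305.0, 208.0], 0.68)]
bottle [([390.0, 349.0, 422.0, 401.0], 0.92), ([274.0, 185.0, 362.0, 284.0], 0.43), ([249.0, 247.0, 293.0, 292.0], 0.18)]
0.8
```

View pics/scene0.png

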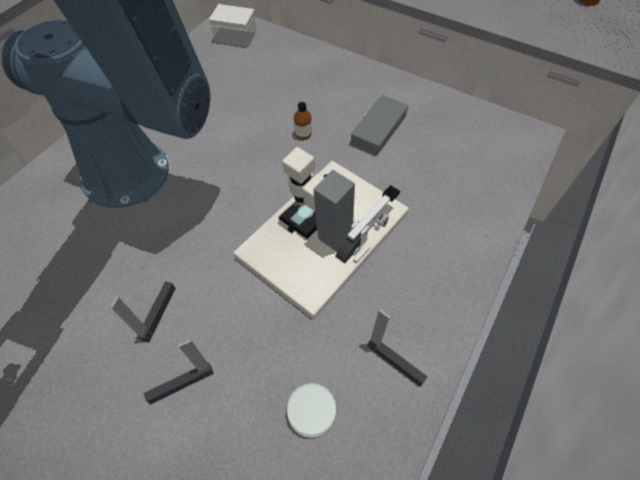

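View pics/side0.png

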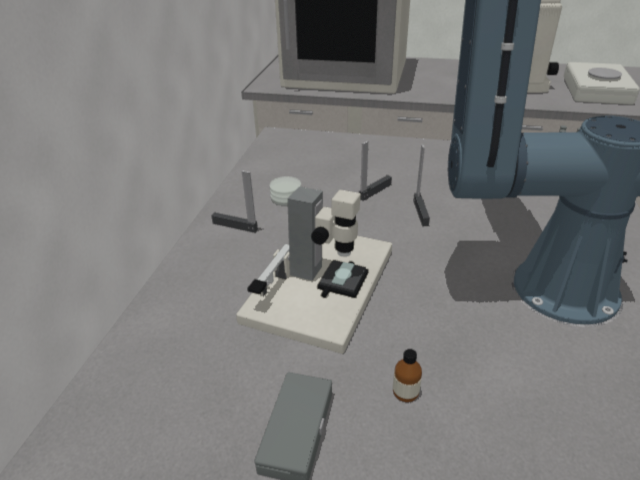

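The scene view shows three squares, at about (145,315), (185,375) and (395,350). The stand is at (320,235), its lever paddle at (391,192), the dishes at (311,410), the bottle at (303,122) and the slide box at (380,125). Next I'll find their world positions.

```bash
cat > h.py <<'E'
from bench import ctrl
import cv2,numpy as np
from scipy.spatial.transform import Rotation as Rn
def cloud(n,d):
    c=ctrl.calibration(n);v,u=np.mgrid[0:480,0:640];K=c['mtx']
    P=np.stack([(u-K[0,2])/K[0,0]*d,(v-K[1,2])/K[1,1]*d,d],-1)
    W=(P-c['t'])@c['R'];W[d<=0]=np.nan
    return W
def topmap(W,p,x0,x1,y0,y1,res=0.0025):
    # image: rows x decreasing (far top), cols y decreasing (left = +y)
    h=int((x1-x0)/res);w=int((y1-y0)/res);H=np.full((h,w),-1.);C=np.zeros((h,w,3),np.uint8)
    X=W.reshape(-1,3);c=p.reshape(-1,3);ok=np.isfinite(X[:,0]);X=X[ok];c=c[ok]
    o=np.argsort(X[:,2]);X=X[o];c=c[o]
    i=((x1-X[:,0])/res).astype(int);j=((y1-X[:,1])/res).astype(int)
    k=(i>=0)&(i<h)&(j>=0)&(j<w);H[i[k],j[k]]=X[k,2];C[i[k],j[k]]=c[k]
    return H,C
E
python3 - <<'E'
from h import *
for n in ["scene","side"]:
    z=np.load(f'pics/{n}0.npz');W=cloud(n,z['d'])
    H,C=topmap(W,z['p'],0.1,1.1,-0.75,0.55,0.0025)
    hm=cv2.applyColorMap(np.clip(H/0.25*255,0,255).astype(np.uint8),cv2.COLORMAP_JET);hm[H<-0.5]=0
    cv2.imwrite(f'pics/{n}_top.png',cv2.resize(hm,None,fx=1.5,fy=1.4,interpolation=0)[:600,:800])
    from math import pi
    rects={'scene':{'A':[144,339,211,402],'B':[109,283,175,345],'C':[366,310,431,387]},'side':{'A':[358,142,391,201],'C':[210,168,256,234],'B':[412,142,431,225]}}[n]
    for k,(l,t,r,b) in rects.items():
        P=W[t:b,l:r].reshape(-1,3);P=P[np.isfinite(P[:,0])]
        s=P[(P[:,2]>0.018)&(P[:,2]<0.032)];bl=P[(P[:,2]>0.05)&(P[:,2]<.19)]
        if len(s)<5: print(n,k,'few');continue
        (cx,cy),(w,hh),a=cv2.minAreaRect(s[:,:2].astype(np.float32))
        print(n,k,len(s),'stock',np.round([cx,cy,w,hh,a],3),'blade',np.round(np.median(bl,0),3),len(bl),np.round(bl[:,2].max() if len(bl) else 0,3))
E
```

```text
scene A 687 stock [ 0.454 -0.321  0.126  0.127 41.617] blade [ 0.508 -0.304  0.127] 408 0.18
scene B 564 stock [ 0.339 -0.257  0.021  0.13  14.756] blade [ 0.354 -0.309  0.125] 497 0.18
scene C 632 stock [ 8.2300e-01 -9.4000e-02  1.9000e-02  1.2900e-01  8.1327e+01] blade [ 0.77  -0.088  0.126] 352 0.182
side A 207 stock [ 4.7700e-01 -3.4700e-01  1.3400e-01  2.4000e-02  5.7531e+01] blade [ 0.504 -0.3    0.117] 261 0.177
side C 286 stock [ 8.2200e-01 -9.3000e-02  2.3000e-02  1.3100e-01  8.0787e+01] blade [ 0.768 -0.085  0.117] 364 0.18
side B 217 stock [ 0.337 -0.255  0.02   0.139 15.057] blade [ 0.351 -0.301  0.12 ] 159 0.179
```

```bash
python3 - <<'E'
import cv2
a=cv2.imread('pics/scene0.png')[270:420,90:290]
cv2.imwrite('pics/sq_crop.png',cv2.resize(a,None,fx=4,fy=4,interpolation=2))
E
```

```text
(no output)
```

View pics/sq_crop.png

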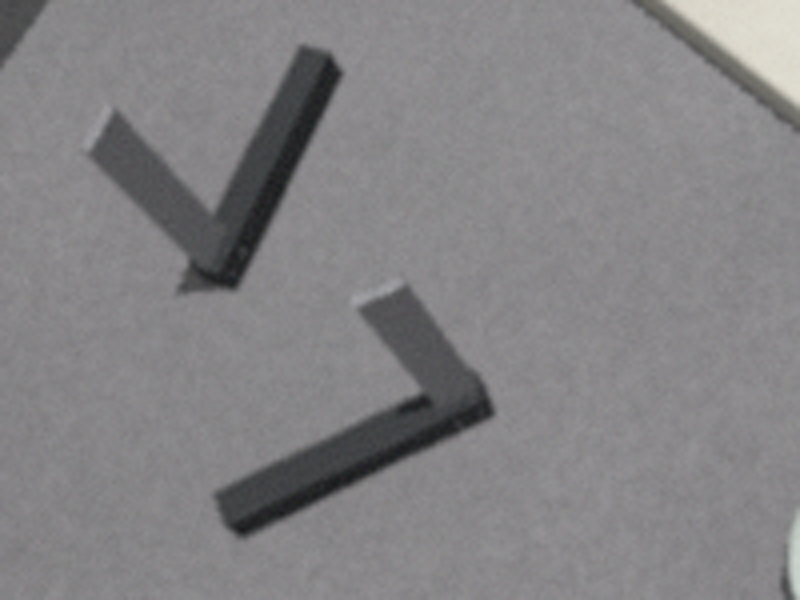

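View pics/scene_top.png

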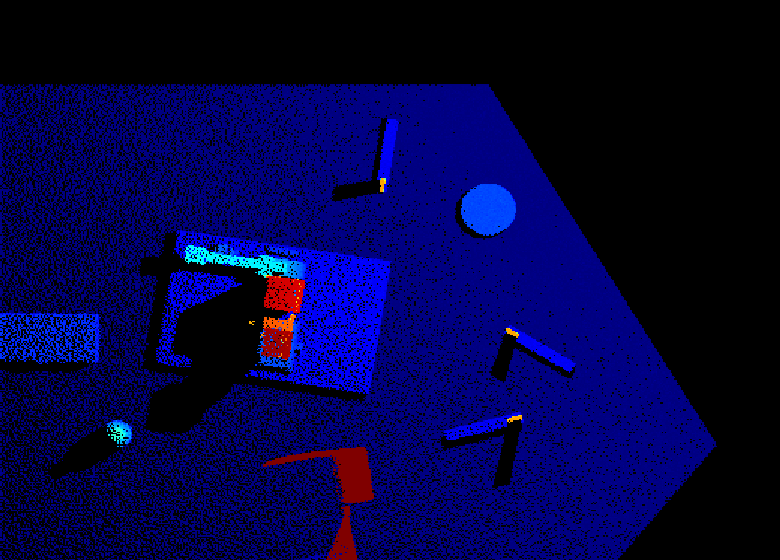

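View pics/side_top.png

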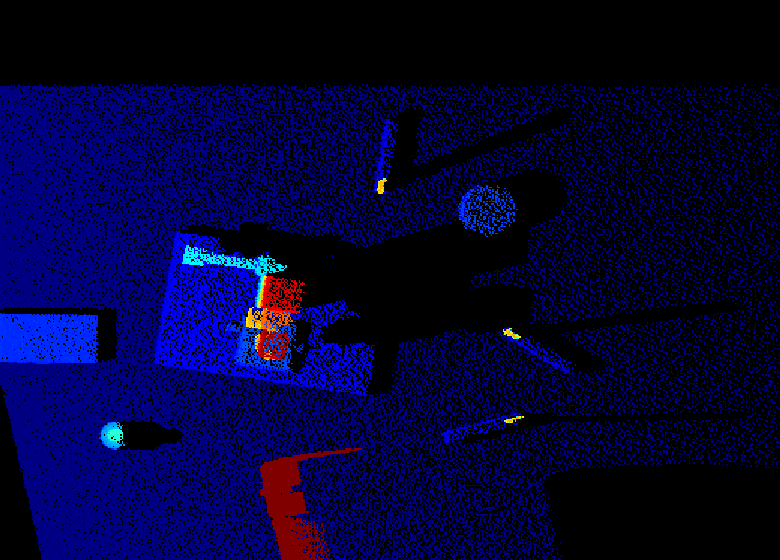

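Candidate stock centres, by scene pixel:
- (185,375): world y −0.347
- (145,315): world y −0.256
- (395,350): world y −0.094

The one at (185,375) has the lowest y, so it is farthest to the robot's right and is the one to take. The crop shows it at (350,420), with its blade rising from the end nearest the stand. Next I'll fit the stand, lever and square precisely.

```bash
cat >> h.py <<'E'
def rect(P): 
    (cx,cy),(w,h),a=cv2.minAreaRect(P[:,:2].astype(np.float32)); return np.round([cx,cy,w,h,a],4)
E
python3 - <<'E'
from h import *
o=ctrl.get_obs();print(Rn.from_quat(np.roll(o['eef_rot'],-1)).as_matrix().round(3))
print(ctrl.calibration('wrist'))
for n in ["scene","side"]:
    z=np.load(f'pics/{n}0.npz');W=cloud(n,z['d']).reshape(-1,3);p=z['p'].reshape(-1,3)
    ok=np.isfinite(W[:,0]);W=W[ok];g=p[ok].mean(1)
    reg=lambda x0,x1,y0,y1,z0,z1:(W[:,0]>x0)&(W[:,0]<x1)&(W[:,1]>y0)&(W[:,1]<y1)&(W[:,2]>z0)&(W[:,2]<z1)
    t=reg(.5,1.1,-.8,-.4,-.02,.02);print(n,'bench z',np.median(W[reg(.3,.9,-.2,.5,-.015,.012),2]).round(4))
    B=W[reg(.35,.75,-.15,.33,.022,.036)&(g>110)];print(' base',rect(B),np.median(B[:,2]).round(4),len(B))
    C=W[reg(.5,.68,0,.18,.15,.24)&(g<110)];print(' coltop',rect(C[C[:,2]>.222]),np.sum(C[:,2]>.222), C[:,2].max())
    # column slices
    S0=W[reg(.5,.68,.02,.16,.06,.222)]
    L=W[reg(.6,.72,.2,.27,.06,.12)]; print(' paddle', np.median(L,0).round(4),rect(L),len(L), L[:,2].max())
    Ld=W[reg(.6,.72,.2,.27,.08,.105)&(g<70)]; print(' paddle dark', np.median(Ld,0).round(4),rect(Ld) if len(Ld)>3 else '',len(Ld))
    S=W[reg(.38,.56,-.43,-.26,.016,.036)];print(' A',rect(S),len(S)); 
    T=W[reg(.38,.56,-.43,-.26,.14,.19)];print(' Abl',T.mean(0).round(4),rect(T))
E
```

```text
[[-0.     0.377 -0.926]
 [-0.    -0.926 -0.377]
 [-1.     0.     0.   ]]
{'mtx': array([[371.64829954,   0.        , 317.37310881],
       [  0.        , 371.64829954, 243.58429705],
       [  0.        ,   0.        ,   1.        ]]), 'tool_from_camera': array([[-1.64259547e-04, -3.11467288e-01,  9.50256861e-01,
        -1.43239930e-01],
       [ 9.99999985e-01, -1.02830837e-04,  1.39153010e-04,
        -5.92538103e-04],
       [ 5.43740980e-05,  9.50256869e-01,  3.11467301e-01,
        -8.01900937e-02],
       [ 0.00000000e+00,  0.00000000e+00,  0.00000000e+00,
         1.00000000e+00]])}
scene bench z 0.0002
 base [ 0.5429  0.0959  0.3625  0.2409 81.0738] 0.0301 8298
 coltop [5.53300e-01 7.72000e-02 5.58000e-02 1.00500e-01 8.18224e+01] 94 0.23131080008380703
 paddle [0.6457 0.2205 0.0935] [6.44800e-01 2.20800e-01 4.24000e-02 3.00000e-02 8.26007e+01] 198 0.09807125255296822
 paddle dark [0.6467 0.2238 0.0939] [6.45400e-01 2.24300e-01 3.16000e-02 2.89000e-02 7.98166e+01] 141
 A [ 4.77600e-01 -3.48800e-01  1.29700e-01  1.96000e-02  5.82338e+01] 740
 Abl [ 0.5075 -0.3037  0.1635] [ 5.06500e-01 -3.03400e-01  2.23000e-02  6.30000e-03  6.06812e+01]
side bench z -0.0006
 base [ 0.5411  0.0972  0.363   0.2398 81.0818] 0.0292 6940
 coltop [ 0.5642  0.0961  0.0743  0.0392 32.5733] 111 0.23123992078460934
 paddle [0.6418 0.2288 0.0924] [6.43500e-01 2.22600e-01 4.50000e-02 3.06000e-02 8.25714e+01] 237 0.09627261522955836
 paddle dark [0.6411 0.2321 0.0925] [6.43000e-01 2.28400e-01 3.35000e-02 2.81000e-02 8.14921e+01] 181
 A [ 4.76500e-01 -3.48100e-01  1.36300e-01  2.42000e-02  5.75314e+01] 245
 Abl [ 0.5045 -0.3009  0.1593] [ 5.0350e-01 -3.0220e-01  2.7200e-02  9.4000e-03  5.3409e+01]
```

```bash
python3 -m creep '0 -4 -2 -2.5 0 0 0;0 -4 -2 -2.5 0 0 0;0 -3 -3 -4 0 0 0;0 0 -3.6 -4.5 0 0 0;0 0 -3.6 -4.5 0 0 0;0 0 -3.6 -4.5 0 0 0;0 0 -3.6 -4.5 0 0 0;0 0 -3.6 -4.5 0 0 0;0 0 -3.6 -4.5 0 0 0;0 0 -3.6 -4.5 0 0 0'
cat >> h.py <<'E'
def st():
    o=ctrl.get_obs();R=Rn.from_quat(np.roll(o['eef_rot'],-1)).as_matrix()
    return o,np.array(o['eef_pos']),R
def go(x,y,z):
    o,p,R=st();d=R.T@(np.array([x,y,z])-p)*100
    print('t',o['time_s'],'pos',p.round(4),'shift cm',d.round(2),'F',np.round(o['wrist_force'],1),'op',round(o['opening'],3));return d
E
python3 -c "
from h import *
go(.644,.226,.10)"
```

```text
time_s: 2.05
eef_pos: [0.4773, -0.0719, 0.3471]
eef_rot: [0.134, 0.697, 0.131, -0.692]
wrist_force: [0.9, -0.6, 0.3]
opening: -0.002
t 2.05 pos [ 0.4773 -0.0719  0.3471] shift cm [ 24.73 -21.68 -26.36] F [ 0.9 -0.6  0.3] op -0.002
```

```bash
python3 -m creep '0 0 -3.6 -4.4 0 0 0;0 0 -3.6 -4.4 0 0 0;0 0 -3.6 -4.4 0 0 0;0 0 -3.6 -4.4 0 0 0;0 0 -3.6 -4.4 0 0 0;0 0 -3.4 -4.2 0 0 0;0 0 0 0 0 0 0'
python3 - <<'E'
from h import *
go(.644,.226,.10)
o,p,R=st();pic,d=ctrl.camera('wrist');cv2.imwrite('pics/w1.png',pic);np.savez('pics/w1.npz',p=pic,d=d,pos=p,R=R)
E
```

```text
time_s: 2.92
eef_pos: [0.6465, 0.2386, 0.3463]
eef_rot: [0.137, 0.697, 0.133, -0.692]
wrist_force: [-0.0, -0.8, -0.9]
opening: -0.002
t 2.925 pos [0.6465 0.2386 0.3463] shift cm [24.63  0.9   0.86] F [-0.  -0.8 -0.9] op -0.002
```

View pics/w1.png

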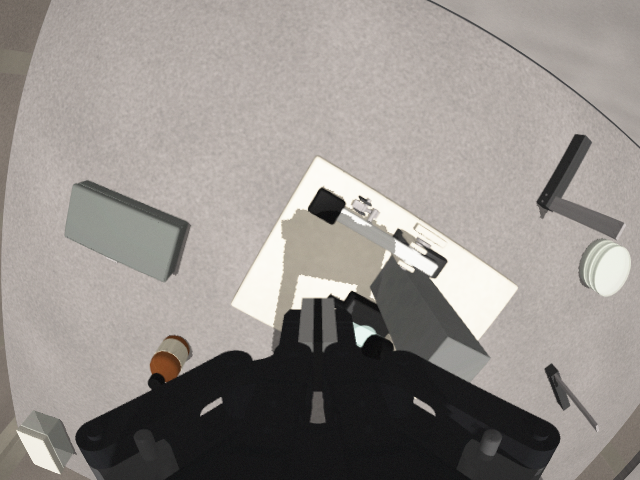

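The wrist view has the paddle at (327,205) and its catch hardware at (362,205), with the fingers at (317,320). I'll measure the paddle and the rest of the stand from this picture too.

```bash
cat >> h.py <<'E'
def wcloud(d,pos,R):
    c=ctrl.calibration('wrist');K=c['mtx'];T=c['tool_from_camera']
    v,u=np.mgrid[0:480,0:640];x=(u-K[0,2])/K[0,0];y=(v-K[1,2])/K[1,1];th=np.hypot(x,y)
    s=np.where(th>1e-6,np.tan(th)/np.maximum(th,1e-6),1.)
    P=np.stack([x*s*d,y*s*d,d],-1);P[(d<=0)|(th>1.4)]=np.nan
    return (P@T[:3,:3].T+T[:3,3])@R.T+pos
E
python3 - <<'E'
from h import *
z=np.load('pics/w1.npz');W=wcloud(z['d'],z['pos'],z['R']);p=z['p'];g=p.mean(2)
m=np.zeros((480,640),bool);m[180:228,302:352]=1
P=W[m&(g<60)&(W[...,2]>.07)];print('paddle',np.median(P,0).round(4),rect(P),len(P))
b=np.zeros((480,640),bool);b[150:330,225:525]=1
B=W[b&(g>120)&(abs(W[...,2]-.03)<.008)];print('base',rect(B),len(B),np.median(B[:,2]))
c=np.zeros((480,640),bool);c[250:400,360:500]=1
C=W[c&(g>40)&(W[...,2]>.21)&(W[...,1]>-.05)];print('top',rect(C),len(C),np.median(C[:,2]))
print('bench',np.nanmedian(W[50:140,150:300,2]))
E
```

```text
paddle [0.6463 0.2268 0.0947] [6.45700e-01 2.26100e-01 3.36000e-02 2.96000e-02 8.10664e+01] 783
base [ 0.5438  0.0975  0.3611  0.2406 81.1974] 18763 0.030497208155515543
top [6.14200e-01 1.36000e-01 1.96500e-01 5.39000e-02 6.30633e+01] 2401 0.22928645291818955
bench 0.0006565185286706021
```

```bash
python3 -m creep '0 5 1.1 0.6 0 0 0;0 6 0 0 0 0 0;0 6 0 0 0 0 0;0 5 0 0 0 0 0;0 1 0 0 0 0 0;0 0 0 0 0 0 0'
python3 -c "
from h import *
go(.645,.226,.094);o,p,R=st();print(R.round(3))"
```

```text
time_s: 3.72
eef_pos: [0.6493, 0.2167, 0.1186]
eef_rot: [0.135, 0.701, 0.129, -0.688]
wrist_force: [0.1, 0.3, 0.7]
opening: 0.001
t 3.725 pos [0.6493 0.2167 0.1186] shift cm [ 2.44 -1.05  0.09] F [0.1 0.3 0.7] op 0.001
[[ 0.019  0.367 -0.93 ]
 [-0.006 -0.93  -0.367]
 [-1.     0.012 -0.015]]
```

```bash
cat >> h.py <<'E'
def tilt(R,yd=None):
    # rotvec (tool axes) to make x down; yd: wanted world dir of tool y (xy)
    x=np.array([0,0,-1.]);y=R[:,1].copy() if yd is None else np.array([*yd,0.])
    y[2]=0;y/=np.linalg.norm(y);Rd=np.stack([x,y,np.cross(x,y)],1)
    return Rn.from_matrix(R.T@Rd).as_rotvec().round(3)
E
python3 -m creep '0 0.5 -1.05 0.1 0 -0.015 -0.013;0 1 0 0 0 0 0;0 1 0 0 0 0 0;0 1 0 0 0 0 0;0 1 0 0 0 0 0'
python3 -c "
from h import *
go(.645,.226,.054);o,p,R=st();print(tilt(R))"
```

```text
time_s: 4.35
eef_pos: [0.6494, 0.2282, 0.081]
eef_rot: [0.132, 0.699, 0.133, -0.69]
wrist_force: [-5.1, -0.6, 10.2]
opening: 0.001
t 4.35 pos [0.6494 0.2282 0.081 ] shift cm [2.7  0.04 0.52] F [-5.1 -0.6 10.2] op 0.001
[ 0.    -0.012 -0.001]
```

```bash
python3 -m creep '0 1 0 0.2 0 -0.01 0;0 1 0 0.1 0 0 0;0 1 0 0 0 0 0;0 0.8 0 0 0 0 0'
python3 -c "
from h import *
go(.645,.226,.052);o,p,R=st();print(tilt(R))"
```

```text
time_s: 4.85
eef_pos: [0.6511, 0.2266, 0.0515]
eef_rot: [0.134, 0.698, 0.132, -0.691]
wrist_force: [-5.0, -2.6, 14.5]
opening: 0.002
t 4.85 pos [0.6511 0.2266 0.0515] shift cm [-0.05 -0.17  0.59] F [-5.  -2.6 14.5] op 0.002
[ 0.    -0.01  -0.005]
```

```bash
python3 -m creep '0 -2 0 0 0 0 0;0 -4 0 0 0 0 0;0 -6 0 0 0 0 0;0 -6 0 0 0 0 0;0 -6 0 0 0 0 0;0 0 0 0 0 0 0'
python3 - <<'E'
from h import *
go(.4777,-.3485,.30)
o,p,R=st();print(tilt(R),R.round(3))
pic,d=ctrl.camera('wrist');cv2.imwrite('pics/w2.png',pic)
W=wcloud(d,p,R);g=pic.mean(2)
m=(abs(W[...,0]-.645)<.025)&(abs(W[...,1]-.226)<.03)&(W[...,2]>.038)&(g<60)
print('paddle',np.median(W[m],0).round(4),m.sum())
E
```

```text
time_s: 5.6
eef_pos: [0.6483, 0.2267, 0.2985]
eef_rot: [0.134, 0.698, 0.131, -0.691]
wrist_force: [0.5, 1.4, -0.8]
opening: 0.0
t 5.6 pos [0.6483 0.2267 0.2985] shift cm [-0.18 47.16 37.07] F [ 0.5  1.4 -0.8] op 0.0
[ 0.    -0.009 -0.006] [[ 0.011  0.369 -0.929]
 [-0.003 -0.929 -0.369]
 [-1.     0.006 -0.009]]
paddle [0.6591 0.2296 0.3715] 28719
```

View pics/w2.png

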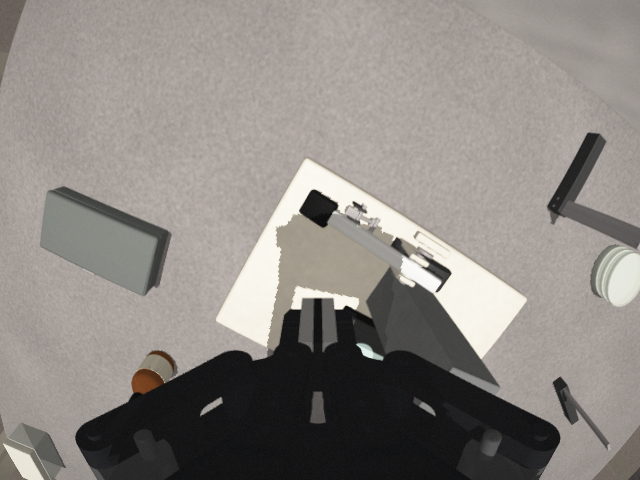

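The paddle at (318,207) has stayed down at the catch after release; I'll check its height excluding the fingers, and check the wrist joint range for the turn.

```bash
python3 - <<'E'
from h import *
o,p,R=st();print(np.round(o['q'],3))
pic,d=ctrl.camera('wrist');W=wcloud(d,p,R);g=pic.mean(2)
m=np.zeros((480,640),bool);m[190:225,300:338]=1;m&=g<60
print('paddle',np.median(W[m],0).round(4),m.sum())
for a in (148.1-90, ):pass
a=np.arctan2(R[1,1],R[0,1]);print('yaw y',np.degrees(a))
E
```

```text
[ 0.166  0.382  1.229 -0.004  1.526  1.359]
paddle [nan nan nan] 821
yaw y -68.35134045077193
```

```bash
python3 - <<'E'
from h import *
a=np.radians(-8.88);sx=np.array([np.cos(a),np.sin(a)]);sy=np.array([-np.sin(a),np.cos(a)]);c=np.array([.5427,.0968])
z=np.load('pics/scene0.npz');W=cloud('scene',z['d']);p=z['p']
X=(W[...,:2]-c)@np.stack([sx,sy],1);Z=W[...,2]
top=(abs(Z-.229)<.006)&(abs(X[...,0])<.12)&(abs(X[...,1])<.12)&(p.mean(2)<120)
T=X[top];print('top x',np.percentile(T[:,0],[1,50,99]).round(4),'y',np.percentile(T[:,1],[1,50,99]).round(4),top.sum())
# right face
m=(Z>.05)&(Z<.22)&(X[...,1]<0)&(X[...,1]>-.08)&(abs(X[...,0]-np.median(T[:,0]))<.02)
q=np.stack([X[m][:,1],Z[m],X[m][:,0]],1)
for zz in np.arange(.05,.22,.02):
    k=abs(q[:,1]-zz)<.01
    if k.sum()>3: print(zz.round(2),k.sum(),np.percentile(q[k,0],[10,50,90]).round(4))
cam=ctrl.calibration('scene');C=-cam['R'].T@cam['t'];print('cam',C,(C[:2]-c)@np.stack([sx,sy],1))
# wrist w1: left face? 
for nm in ['side']:
    z=np.load('pics/side0.npz');W=cloud('side',z['d']);X=(W[...,:2]-c)@np.stack([sx,sy],1);Z=W[...,2]
    top=(abs(Z-.229)<.006)&(abs(X[...,0])<.12)&(abs(X[...,1])<.12)&(z['p'].mean(2)<140)
    T=X[top];print('side top x',np.percentile(T[:,0],[1,50,99]).round(4),'y',np.percentile(T[:,1],[1,50,99]).round(4),top.sum())
z=np.load('pics/w1.npz');W=wcloud(z['d'],z['pos'],z['R']);X=(W[...,:2]-c)@np.stack([sx,sy],1);Z=W[...,2]
m=(Z>.05)&(Z<.22)&(X[...,1]<.06)&(X[...,1]>0)&(X[...,0]>.0)&(X[...,0]<.06)
for zz in np.arange(.05,.22,.03):
    k=m&(abs(Z-zz)<.01)
    if k.sum()>3: print('w1 left',zz.round(2),k.sum(),np.percentile(X[k][:,1],[10,50,90]).round(4),np.percentile(X[k][:,0],[5,95]).round(3))
W=None
o,P,R=st();pic,d=ctrl.camera('wrist');W=wcloud(d,P,R)
print('paddle now',np.nanmedian(W[195:220,308:330].reshape(-1,3),0).round(4))
E
```

```text
top x [-0.0732  0.0174  0.0635] y [-0.0451 -0.0308  0.0108] 265
0.05 18 [-0.033  -0.0326 -0.032 ]
0.07 41 [-0.0344 -0.0336 -0.0328]
0.09 47 [-0.036  -0.0352 -0.0339]
0.11 51 [-0.037  -0.0362 -0.0351]
0.13 54 [-0.0386 -0.0375 -0.0365]
0.15 64 [-0.0398 -0.0389 -0.0343]
0.17 70 [-0.0411 -0.0402 -0.0354]
0.19 73 [-0.0428 -0.0417 -0.0358]
0.21 65 [-0.0439 -0.0429 -0.042 ]
cam [ 0.8272461  -0.40140783  0.89951117] [ 0.35804159 -0.44831211]
side top x [-0.0798  0.0213  0.0602] y [-0.0433  0.0008  0.0173] 584
w1 left 0.05 127 [0.028  0.0287 0.0294] [0.011 0.056]
w1 left 0.08 305 [0.0261 0.0269 0.0279] [0.011 0.057]
w1 left 0.11 353 [0.0241 0.025  0.0257] [0.011 0.058]
w1 left 0.14 447 [0.022  0.0229 0.0238] [0.008 0.057]
w1 left 0.17 704 [0.02   0.0211 0.032 ] [0.001 0.057]
w1 left 0.2 484 [0.0179 0.0188 0.0196] [0.022 0.058]
paddle now [0.6431 0.2233 0.0592]
```

The paddle now sits at z 0.059, down from 0.0945, so the lever is caught and released. The column leans about 0.066 rad, and the corner is at about world (0.5685, 0.0614). Now I'll go over to the square.

```bash
python3 -m creep '1 -1 4.7 3.7 0 0 0;1 -1 4.7 3.7 0 0 0;1 -0.5 4.7 3.7 0 0 0;1 0 4.7 3.7 0 0 0;1 0 4.7 3.7 0 0 0;1 0 4.7 3.7 0 0 0;1 0 4.7 3.7 0 0 0;1 0 4.7 3.7 0 0 0;1 0 4.7 3.7 0 0 0;1 0 4.7 3.7 0 0 0'
python3 -m creep '1 0 1 0.5 0.18 0 0;1 0 0 0 0.18 0 0;1 0 0 0 0.18 0 0;1 0 0 0 0.18 0 0;1 0 0 0 0.18 0 0;1 0 0 0 0.18 0 0;1 0 0 0 0.18 0 0;1 0 0 0 0.18 0 0'
python3 -c "
from h import *
go(.4614,-.374,.25);o,p,R=st();print(np.round(o['q'],3),tilt(R,(-.849,.528)),R.round(3))"
```

```text
time_s: 7.0
eef_pos: [0.4618, -0.3574, 0.2927]
eef_rot: [-0.13, -0.68, -0.142, 0.708]
wrist_force: [1.7, -0.1, 0.3]
opening: 0.997
time_s: 8.0
eef_pos: [0.4508, -0.3679, 0.2689]
eef_rot: [0.371, -0.573, 0.373, 0.629]
wrist_force: [-0.3, 0.6, 0.5]
opening: 1.0
t 8.0 pos [ 0.4508 -0.3679  0.2689] shift cm [ 1.79 -0.76 -1.14] F [-0.3  0.6  0.5] op 1.0
[-0.873  0.222  1.483 -0.028  1.509  1.808] [ 1.019  0.037 -0.073] [[-0.068 -0.893 -0.444]
 [ 0.039 -0.448  0.893]
 [-0.997  0.044  0.065]]
```

```bash
python3 -m creep '1 0 0 0 0.17 0.02 -0.03;1 0 0 0 0.17 0.02 -0.03;1 0 0 0 0.17 0 0;1 0 0 0 0.17 0 0;1 0 0 0 0.17 0 0;1 0 0 0 0.17 0 0'
python3 -c "
from h import *
go(.4614,-.374,.25);o,p,R=st();print(np.round(o['q'],3),tilt(R,(-.849,.528)))"
```

```text
time_s: 8.75
eef_pos: [0.4453, -0.3619, 0.252]
eef_rot: [0.626, -0.317, 0.623, 0.347]
wrist_force: [0.7, -0.0, 0.8]
opening: 1.001
t 8.75 pos [ 0.4453 -0.3619  0.252 ] shift cm [ 0.13 -2.02 -0.1 ] F [ 0.7 -0.   0.8] op 1.001
[-0.896  0.188  1.557  0.012  1.438  2.837] [-0.037  0.024 -0.035]
```

```bash
python3 -m creep '1 0 -2 -0.1 -0.04 0.03 -0.04;1 0 0 0 0 0 0'
python3 - <<'E'
from h import *
go(.4614,-.374,.25);o,p,R=st();print(np.round(o['q'],3),tilt(R,(-.849,.528)))
pic,d=ctrl.camera('wrist');cv2.imwrite('pics/w3.png',pic);W=wcloud(d,p,R)
m=(abs(W[...,2]-.027)<.009)&(W[...,0]>.37)&(W[...,0]<.57)&(W[...,1]>-.45)&(W[...,1]<-.26)
m=m&(pic.mean(2)<100);print(rect(W[m]),m.sum())
E
```

```text
time_s: 9.0
eef_pos: [0.4596, -0.3722, 0.246]
eef_rot: [0.616, -0.344, 0.62, 0.344]
wrist_force: [0.1, 0.3, -0.3]
opening: 0.999
t 9.0 pos [ 0.4596 -0.3722  0.246 ] shift cm [-0.4  -0.24 -0.06] F [ 0.1  0.3 -0.3] op 0.999
[-0.879  0.207  1.546 -0.005  1.39   2.819] [ 0.001 -0.004 -0.003]
[ 4.77100e-01 -3.48300e-01  1.29500e-01  1.61000e-02  5.82681e+01] 1861
```

View pics/w3.png

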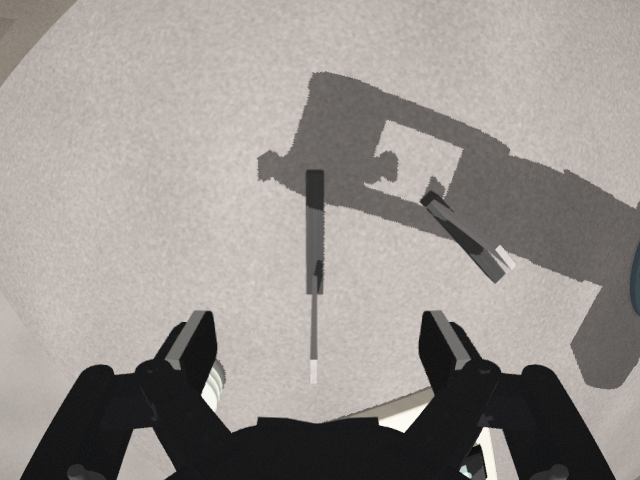

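The crop confirms it: the stock runs along column 315, rows 170–293, centred between the jaws at (200,340) and (440,340). The look-alike at (470,240) is clear of them. Descending.

```bash
python3 -m creep '1 5 -0.2 -0.1 0 0 0;1 5 0 0 0 0 0;1 5 0 0 0 0 0;1 4 0 0 0 0 0;1 0 0 0 0 0 0'
python3 -c "
from h import *
go(.4613,-.3738,.004);o,p,R=st();print(np.round(o['q'],3),tilt(R,(-.850,.526)))"
```

```text
time_s: 9.68
eef_pos: [0.4553, -0.371, 0.0481]
eef_rot: [0.616, -0.338, 0.621, 0.347]
wrist_force: [-0.5, 0.3, 0.0]
opening: 0.999
t 9.675 pos [ 0.4553 -0.371   0.0481] shift cm [ 4.4  -0.72  0.08] F [-0.5  0.3  0. ] op 0.999
[-0.883  0.44   1.683 -0.005  1.031  2.819] [-0.005  0.    -0.014]
```

```bash
python3 -m creep '1 1 -0.7 0.1 0 0 -0.014;1 1.5 0 0 0 0 0;1 1 0 0 0 0 0;1 0 0 0 0 0 0'
python3 -c "
from h import *
go(.4613,-.3738,.004);o,p,R=st();print(tilt(R,(-.850,.526)))"
```

```text
time_s: 10.18
eef_pos: [0.464, -0.3764, 0.0153]
eef_rot: [0.619, -0.345, 0.618, 0.34]
wrist_force: [0.2, -0.4, -0.2]
opening: 0.998
t 10.175 pos [ 0.464  -0.3764  0.0153] shift cm [1.13 0.38 0.08] F [ 0.2 -0.4 -0.2] op 0.998
[-0.005 -0.001  0.007]
```

```bash
python3 -m creep '1 0.5 0.3 0 0 0 0.005;1 0.5 0 0 0 0 0;1 0 0 0 0 0 0'
python3 -c "
from h import *
go(.4613,-.3738,.004);o,p,R=st();print(tilt(R,(-.850,.526)))"
```

```text
time_s: 10.55
eef_pos: [0.4619, -0.3754, 0.0057]
eef_rot: [0.618, -0.344, 0.619, 0.341]
wrist_force: [-0.6, 0.5, 1.1]
opening: 1.001
t 10.55 pos [ 0.4619 -0.3754  0.0057] shift cm [0.17 0.14 0.1 ] F [-0.6  0.5  1.1] op 1.001
[-0.005 -0.002  0.003]
```

```bash
python3 -m creep '0 0.1 0.1 0 0 0 0;0 0 0 0 0 0 0;0 0 0 0 0 0 0;0 0 0 0 0 0 0;0 0 0 0 0 0 0;0 0 0 0 0 0 0'
python3 -c "
from h import *
go(.4613,-.3738,.004);o,p,R=st();print(tilt(R,(-.850,.526)))"
```

```text
time_s: 11.3
eef_pos: [0.4612, -0.3751, 0.0053]
eef_rot: [0.618, -0.344, 0.619, 0.341]
wrist_force: [0.5, -0.0, 0.1]
opening: 0.201
t 11.3 pos [ 0.4612 -0.3751  0.0053] shift cm [0.13 0.06 0.12] F [ 0.5 -0.   0.1] op 0.201
[-0.005 -0.002  0.004]
```

```bash
python3 -m creep '0 -2 0 0 0 0 0;0 -4 0 0 0 0 0;0 -4 0 0 0 0 0;0 -2 0 0 -0.13 0 0;0 0 0 0 -0.13 0 0;0 0 0 0 -0.13 0 0;0 0 0 0 0 0 0'
python3 - <<'E'
from h import *
d=go(.550,-.0572,.09);o,p,R=st();print(tilt(R,(-.988,.1544)),R.round(3),np.round(o['q'],3))
pic,d=ctrl.camera('side');cv2.imwrite('pics/s4.png',pic)
E
```

```text
time_s: 12.18
eef_pos: [0.4579, -0.3711, 0.1302]
eef_rot: [0.537, -0.458, 0.539, 0.46]
wrist_force: [-0.2, -0.1, -7.9]
opening: 0.196
t 12.175 pos [ 0.4579 -0.3711  0.1302] shift cm [ 4.02 -4.19 32.45] F [-0.2 -0.1 -7.9] op 0.196
[-0.002  0.001 -0.004] [[-0.004 -0.988  0.157]
 [ 0.001  0.157  0.988]
 [-1.     0.004  0.001]] [-8.810e-01  3.220e-01  1.651e+00 -2.000e-03  1.172e+00  2.419e+00]
```

View pics/s4.png

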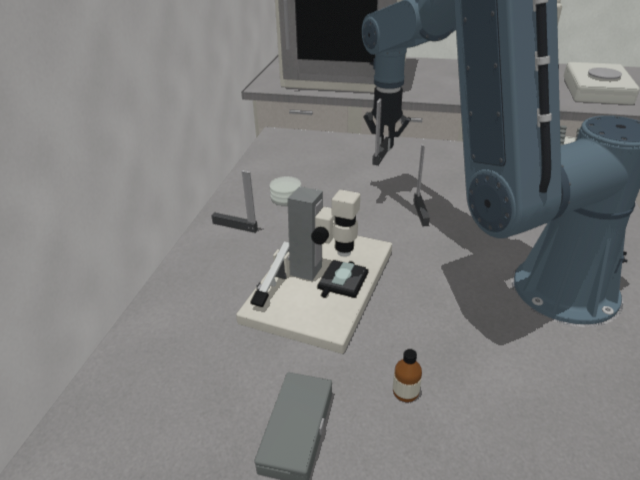

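The side view shows the square hanging upright from the gripper at (380,140), with the paddle still down at (262,297). Moving it over to the stand.

```bash
python3 -m creep '0 0 -0.7 4 0 0 0;0 0 -0.7 5 0 0 0;0 0 -0.7 5 0 0 0;0 0 -0.7 5 0 0 0;0 0 -0.7 5 0 0 0;0 0 -0.7 3.5 0 0 0;0 0 0 0 0 0 0'
python3 - <<'E'
from h import *
d=go(.550,-.0572,.035);o,p,R=st();print(tilt(R,(-.988,.1544)),np.round(o['q'],3))
E
```

```text
time_s: 13.1
eef_pos: [0.5453, -0.0991, 0.1298]
eef_rot: [0.542, -0.45, 0.545, 0.455]
wrist_force: [-1.2, -0.5, -6.8]
opening: 0.196
t 13.1 pos [ 0.5453 -0.0991  0.1298] shift cm [9.48 0.23 4.19] F [-1.2 -0.5 -6.8] op 0.196
[-0.027  0.001 -0.007] [-3.940e-01  2.530e-01  1.740e+00 -1.000e-03  1.155e+00  2.930e+00]
```

```bash
python3 -m creep '0 2 0.2 2 -0.027 0 -0.007;0 3 0 2 0 0 0;0 2.5 0 0 0 0 0;0 0.5 0 0 0 0 0;0 0 0 0 0 0 0'
python3 - <<'E'
from h import *
d=go(.550,-.0572,.036);o,p,R=st();print(tilt(R,(-.988,.1544)),np.round(o['q'],3))
pic,d=ctrl.camera('scene');cv2.imwrite('pics/c5.png',cv2.resize(pic[120:340,200:440],None,fx=3.2,fy=2.7));np.savez('pics/c5.npz',p=pic,d=d)
E
```

```text
time_s: 13.72
eef_pos: [0.5498, -0.0609, 0.0491]
eef_rot: [0.539, -0.458, 0.539, 0.457]
wrist_force: [0.5, 0.4, -6.3]
opening: 0.198
t 13.725 pos [ 0.5498 -0.0609  0.0491] shift cm [1.31 0.04 0.37] F [ 0.5  0.4 -6.3] op 0.198
[-0.009 -0.001  0.   ] [-3.240e-01  3.680e-01  1.785e+00 -1.000e-03  9.880e-01  2.982e+00]
```

View pics/c5.png

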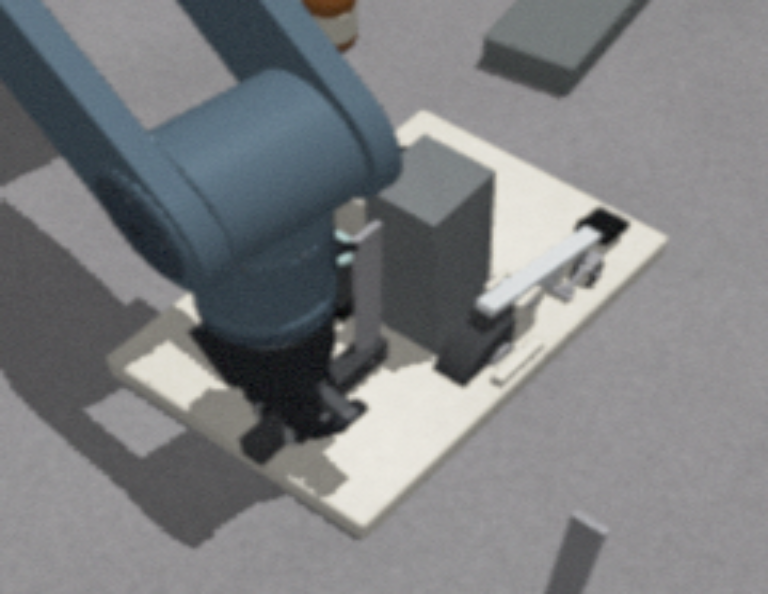

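The scene crop shows the square just above the base and right of the column. Its blade is at (370,290) and a gap remains to the column at (440,270). I'll check its tilt and offset.

```bash
cat >> h.py <<'E'
def stnd(W):
    a=np.radians(-8.88);sx=np.array([np.cos(a),np.sin(a)]);sy=np.array([-np.sin(a),np.cos(a)]);c=np.array([.5427,.0968])
    return np.dstack([(W[...,:2]-c)@np.stack([sx,sy],1),W[...,2]])
def rep(z):
    S=stnd(cloud('scene',z['d']))
    for nm,y0,y1,x0,x1 in [('col',-.05,.0,.012,.05),('blade',-.15,-.025,.02,.05)]:
        pass
    m=(S[...,0]>.0)&(S[...,0]<.07)&(S[...,1]<.03)&(S[...,1]>-.2)&(S[...,2]>.05)
    return S,m
E
python3 - <<'E'
from h import *
z=np.load('pics/c5.npz');S,m=rep(z)
for zz in np.arange(.06,.26,.02):
    k=m&(abs(S[...,2]-zz)<.006)
    q=S[k];h,e=np.histogram(q[:,1],bins=np.arange(-.15,.03,.006));print(zz.round(2),[(round(e[i],3),int(h[i])) for i in range(len(h)) if h[i]>2])
k=m&(S[...,1]<-.042)&(S[...,1]>-.09)&(S[...,2]>.1)&(S[...,2]<.23);q=S[k]
print('blade x',np.percentile(q[:,0],[5,50,95]))
for zz in np.arange(.11,.23,.02):
    j=abs(q[:,2]-zz)<.01
    if j.sum()>3: print(zz.round(2),j.sum(),np.percentile(q[j,1],[3,50,97]).round(4),np.median(q[j,0]).round(4))
E
```

```text
0.06 [(np.float64(-0.114), 6), (np.float64(-0.108), 4), (np.float64(-0.102), 4), (np.float64(-0.096), 5), (np.float64(-0.09), 5), (np.float64(-0.084), 5), (np.float64(-0.078), 5), (np.float64(-0.072), 3), (np.float64(-0.066), 4), (np.float64(-0.036), 52), (np.float64(-0.03), 8), (np.float64(-0.024), 7), (np.float64(-0.018), 5)]
0.08 [(np.float64(-0.084), 12), (np.float64(-0.078), 6), (np.float64(-0.072), 4), (np.float64(-0.066), 7), (np.float64(-0.036), 51), (np.float64(-0.03), 5), (np.float64(-0.024), 3), (np.float64(-0.018), 7), (np.float64(-0.012), 4), (np.float64(-0.006), 5), (np.float64(0.0), 7), (np.float64(0.006), 5), (np.float64(0.012), 6)]
0.1 [(np.float64(-0.15), 8), (np.float64(-0.084), 7), (np.float64(-0.078), 6), (np.float64(-0.072), 5), (np.float64(-0.066), 7), (np.float64(-0.042), 21), (np.float64(-0.036), 33), (np.float64(-0.03), 5), (np.float64(-0.024), 5), (np.float64(-0.018), 4), (np.float64(-0.012), 5), (np.float64(-0.006), 5), (np.float64(0.0), 4), (np.float64(0.006), 3), (np.float64(0.012), 5)]
0.12 [(np.float64(-0.084), 7), (np.float64(-0.078), 7), (np.float64(
[... 1960 characters left out ...]
), 7), (np.float64(-0.078), 12), (np.float64(-0.072), 12), (np.float64(-0.066), 10), (np.float64(-0.048), 76), (np.float64(-0.042), 9), (np.float64(-0.036), 6), (np.float64(-0.03), 8), (np.float64(-0.024), 8), (np.float64(-0.018), 7), (np.float64(-0.012), 7), (np.float64(-0.006), 6), (np.float64(0.0), 8), (np.float64(0.006), 5), (np.float64(0.012), 4)]
0.24 [(np.float64(-0.15), 7), (np.float64(-0.144), 6)]
blade x [0.01963855 0.03413037 0.0574326 ]
0.11 43 [-0.0809 -0.0717 -0.0607] 0.0338
0.13 41 [-0.081  -0.0733 -0.0608] 0.0339
0.15 48 [-0.0809 -0.0738 -0.061 ] 0.0339
0.17 56 [-0.0811 -0.0719 -0.0545] 0.0342
0.19 102 [-0.0812 -0.0611 -0.0421] 0.0341
0.21 166 [-0.0796 -0.0437 -0.0422] 0.0345
```

```bash
python3 -m creep '0 0.4 0 0.6 -0.009 0 0;0 0.4 0 0.5 0 0 0;0 0.3 0 0 0 0 0;0 0 0 0 0 0 0'
python3 - <<'E'
from h import *
d=go(.5539,-.0325,.036);o,p,R=st();print(tilt(R,(-.988,.1544)))
E
```

```text
time_s: 14.28
eef_pos: [0.5537, -0.0504, 0.0402]
eef_rot: [0.538, -0.462, 0.537, 0.458]
wrist_force: [-0.2, -0.4, -7.0]
opening: 0.2
t 14.275 pos [ 0.5537 -0.0504  0.0402] shift cm [0.42 0.26 1.77] F [-0.2 -0.4 -7. ] op 0.2
[-0.    -0.002  0.005]
```

```bash
python3 -m creep '0 0.3 0.1 0 0 0 0.004;0 0.2 0 0 0 0 0;0 0.1 0 0 0 0 0'
python3 -c "
from h import *
d=go(.5539,-.0325,.036);o,p,R=st();print(tilt(R,(-.988,.1544)))"
```

```text
time_s: 14.65
eef_pos: [0.5528, -0.0504, 0.0353]
eef_rot: [0.537, -0.46, 0.538, 0.459]
wrist_force: [-8.1, 1.7, 12.1]
opening: 0.201
t 14.65 pos [ 0.5528 -0.0504  0.0353] shift cm [-0.07  0.17  1.78] F [-8.1  1.7 12.1] op 0.201
[-0.    -0.002  0.001]
```

```bash
python3 -m creep '0 0 0 0.3 0 0 0;0 0 0 0.3 0 0 0'
python3 -c "
from h import *
d=go(.5539,-.0325,.036);o,p,R=st();print(tilt(R,(-.988,.1544)))"
```

```text
time_s: 14.9
eef_pos: [0.5543, -0.0449, 0.0356]
eef_rot: [0.537, -0.461, 0.538, 0.458]
wrist_force: [0.0, -2.1, -6.5]
opening: 0.197
t 14.9 pos [ 0.5543 -0.0449  0.0356] shift cm [-0.05  0.23  1.22] F [ 0.  -2.1 -6.5] op 0.197
[-0.001 -0.002  0.002]
```

```bash
python3 -m creep '0 0.05 0 0.2 0 0 0;0 0.05 0 0.2 0 0 0;0 0.05 0 0.2 0 0 0'
python3 -c "
from h import *
d=go(.5539,-.0325,.036);o,p,R=st();print(tilt(R,(-.988,.1544)),np.round(o['torque'],2))"
```

```text
time_s: 15.28
eef_pos: [0.5561, -0.0412, 0.0353]
eef_rot: [0.536, -0.462, 0.538, 0.457]
wrist_force: [-2.9, -4.9, -1.3]
opening: 0.197
t 15.275 pos [ 0.5561 -0.0412  0.0353] shift cm [-0.07  0.35  0.83] F [-2.9 -4.9 -1.3] op 0.197
[ 0.    -0.007  0.004] [-0.6   0.29  0.18]
```

```bash
python3 -m creep '0 0.05 0.05 0.2 0 -0.006 0.003;0 0.07 0 0.2 0 0 0;0 0.07 0 0.2 0 0 0'
python3 -c "
from h import *
d=go(.5539,-.0325,.036);o,p,R=st();print(tilt(R,(-.988,.1544)),np.round(o['torque'],2))"
```

```text
time_s: 15.65
eef_pos: [0.5576, -0.0382, 0.0353]
eef_rot: [0.536, -0.462, 0.538, 0.458]
wrist_force: [-4.1, -5.8, 1.1]
opening: 0.199
t 15.65 pos [ 0.5576 -0.0382  0.0353] shift cm [-0.07  0.46  0.51] F [-4.1 -5.8  1.1] op 0.199
[ 0.001 -0.005  0.003] [-0.82  0.58  0.17]
```

```bash
python3 -m creep '0 0.06 0.1 0.2 0 -0.006 0.003;0 0.06 0.1 0.2 0 -0.003 0;0 0.06 0.05 0.2 0 -0.003 0'
python3 -c "
from h import *
d=go(.5539,-.0325,.036);o,p,R=st();print(tilt(R,(-.988,.1544)),np.round(o['torque'],2))"
```

```text
time_s: 16.02
eef_pos: [0.5583, -0.0342, 0.0354]
eef_rot: [0.539, -0.461, 0.535, 0.46]
wrist_force: [-2.0, -5.3, 0.2]
opening: 0.198
t 16.025 pos [ 0.5583 -0.0342  0.0354] shift cm [-0.06  0.46  0.1 ] F [-2.  -5.3  0.2] op 0.198
[0.001 0.003 0.005] [-1.1   0.38 -0.03]
```

```bash
python3 -m creep '0 0.08 0.05 0.2 0 0.003 0.005;0 0.08 0.05 0.2 0 0 0'
python3 -c "
from h import *
d=go(.5539,-.0325,.036);o,p,R=st();print(tilt(R,(-.988,.1544)),np.round(o['torque'],2))
pic,d=ctrl.camera('scene');cv2.imwrite('pics/c6.png',cv2.resize(pic[120:340,200:440],None,fx=3.2,fy=2.7));np.savez('pics/c6.npz',p=pic,d=d)
S,m=rep(dict(d=d))
m=m&(S[...,0]>.018)
for zz in np.arange(.06,.23,.02):
    k=m&(abs(S[...,2]-zz)<.008)&(S[...,1]<-.02)
    q=S[k];f=q[(q[:,1]>-.042)&(q[:,0]>.047)];b=q[(q[:,1]<-.034)&(q[:,0]<.045)]
    print(zz.round(2),len(f),np.median(f[:,1]).round(4) if len(f) else '',len(b),np.percentile(b[:,1],[2,98]).round(4) if len(b) else '')
o,p,R=st();print(o['time_s'],np.round(o['wrist_force'],1))"
```

```text
time_s: 16.27
eef_pos: [0.5585, -0.0337, 0.0353]
eef_rot: [0.536, -0.462, 0.538, 0.459]
wrist_force: [-6.6, -12.6, 3.4]
opening: 0.198
t 16.275 pos [ 0.5585 -0.0337  0.0353] shift cm [-0.07  0.47  0.05] F [ -6.6 -12.6   3.4] op 0.198
[ 0.002 -0.006  0.002] [-1.91  0.87  0.02]
0.06 44 -0.0303 262 [-0.1608 -0.0363]
0.08 37 -0.0303 59 [-0.1392 -0.035 ]
0.1 37 -0.0301 48 [-0.1438 -0.0353]
0.12 37 -0.0305 41 [-0.1442 -0.0351]
0.14 40 -0.0302 36 [-0.0813 -0.035 ]
0.16 42 -0.0302 37 [-0.1624 -0.0359]
0.18 47 -0.0303 78 [-0.1637 -0.0353]
0.2 48 -0.0302 73 [-0.1641 -0.0364]
0.22 53 -0.0305 11 [-0.1654 -0.0628]
16.325 [ -5.5 -11.5   2.4]
```

View pics/c6.png

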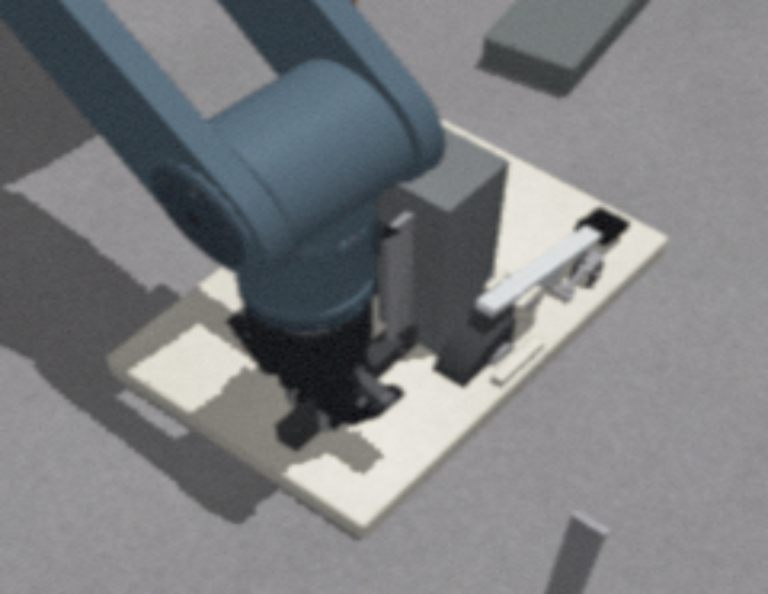

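The column's right-hand face now reads y −0.0303 at every height from 0.06 to 0.22, so it is upright. The blade lies against it at (398,280) in the crop. One more firm press, then a last check.

```bash
python3 -m creep '0 0.08 0.05 0.15 0 -0.004 0.002;0 0.08 0.03 0.15 0 -0.003 0;0 0.08 0 0.15 0 0 0'
python3 -c "
from h import *
d=go(.5539,-.0325,.036);o,p,R=st();print(tilt(R,(-.988,.1544)),np.round(o['torque'],2))
for n in ['scene','side']:
    pic,d=ctrl.camera(n);cv2.imwrite('pics/f_%s.png'%n,pic)
    if n=='scene':
        S,m=rep(dict(d=d));m=m&(S[...,0]>.047)&(S[...,1]>-.042)&(S[...,1]<-.02)&(S[...,2]<.222);q=S[m];print('col slope',np.polyfit(q[:,2],q[:,1],1).round(4))
        S0=stnd(cloud('scene',d));k=(abs(S0[...,0]-.034)<.012)&(S0[...,1]<-.036)&(S0[...,1]>-.065)&(S0[...,2]>.08)&(S0[...,2]<.205)
        q=S0[k];print('blade heel edge',[(zz.round(2),np.percentile(q[abs(q[:,2]-zz)<.012,1],[3,97]).round(4)) for zz in np.arange(.1,.2,.03)])
        print('lever',ctrl.find_in('lever','scene')[:1]); 
o,p,R=st();print(o['time_s'],np.round(o['wrist_force'],1),np.round(o['dq'],3))"
```

```text
time_s: 16.7
eef_pos: [0.5585, -0.0337, 0.0353]
eef_rot: [0.535, -0.462, 0.538, 0.459]
wrist_force: [-8.2, -9.3, 6.0]
opening: 0.194
t 16.7 pos [ 0.5585 -0.0337  0.0353] shift cm [-0.07  0.47  0.05] F [-8.2 -9.3  6. ] op 0.194
[ 0.002 -0.006  0.   ] [-1.28  1.02  0.06]
col slope [ 0.0007 -0.0292]
blade heel edge [(np.float64(0.1), array([-0.0534, -0.0379])), (np.float64(0.13), array([-0.0534, -0.0375])), (np.float64(0.16), array([-0.0535, -0.0374])), (np.float64(0.19), array([-0.0531, -0.0365]))]
lever [{'rect': [348.6, 197.1, 397.3, 242.6], 'confidence': 0.18}]
16.85 [-6.3 -9.7  4.4] [-0.001  0.    -0.002 -0.    -0.001 -0.002]
```

View pics/f_side.png

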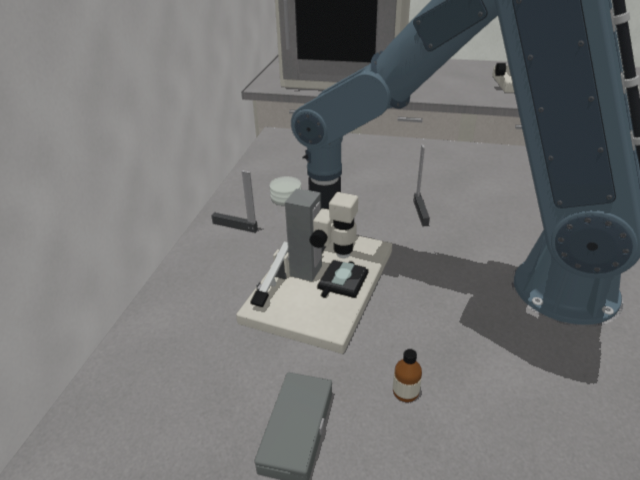

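```bash
python3 -m creep '0 0.1 -0.03 0.25 0 0 0;0 0.1 -0.03 0.25 0 0 0'
python3 -c "
from h import *
d=go(.5539,-.0325,.036);o,p,R=st();print(tilt(R,(-.988,.1544)),np.round(o['torque'],2))
pic,d=ctrl.camera('scene')
S,m=rep(dict(d=d));m=m&(S[...,0]>.047)&(S[...,1]>-.042)&(S[...,1]<-.02)&(S[...,2]<.222);q=S[m];print('col slope',np.polyfit(q[:,2],q[:,1],1).round(4))
S0=stnd(cloud('side',ctrl.camera('side')[1]));k=(abs(S0[...,0]-.123)<.03)
o,p,R=st();print(o['time_s'],np.round(o['wrist_force'],1),o['opening'])
W=cloud('side',ctrl.camera('side')[1]);k=(abs(W[...,0]-.643)<.012)&(abs(W[...,1]-.222)<.012)&(W[...,2]>.04);print('paddle z',np.median(W[k],0).round(4),k.sum())
"
```

```text
time_s: 17.1
eef_pos: [0.5588, -0.0338, 0.0353]
eef_rot: [0.532, -0.463, 0.541, 0.458]
wrist_force: [-8.7, -14.7, 7.2]
opening: 0.196
t 17.1 pos [ 0.5588 -0.0338  0.0353] shift cm [-0.07  0.5   0.06] F [ -8.7 -14.7   7.2] op 0.196
[ 0.003 -0.013 -0.002] [-1.71  1.25  0.23]
col slope [-0.0009 -0.0289]
17.2 [ -9.1 -13.4   6.5] 0.1965637865071589
paddle z [0.6434 0.2215 0.0578] 109
```

```bash
python3 -m creep '0 0.1 0 0.15 0 -0.012 0;0 0.1 0 0.2 0 -0.01 0'
python3 -c "
from h import *
d=go(.5539,-.0325,.036);o,p,R=st();print(tilt(R,(-.988,.1544)),np.round(o['torque'],2))
pic,d=ctrl.camera('scene')
S,m=rep(dict(d=d));m=m&(S[...,0]>.047)&(S[...,1]>-.042)&(S[...,1]<-.02)&(S[...,2]<.222);q=S[m];print('col slope',np.polyfit(q[:,2],q[:,1],1).round(4))
o,p,R=st();print(o['time_s'],np.round(o['wrist_force'],1),o['opening'])
"
```

```text
time_s: 17.5
eef_pos: [0.5589, -0.0337, 0.0353]
eef_rot: [0.537, -0.459, 0.536, 0.463]
wrist_force: [-8.4, -10.8, 6.2]
opening: 0.195
t 17.5 pos [ 0.5589 -0.0337  0.0353] shift cm [-0.07  0.51  0.04] F [ -8.4 -10.8   6.2] op 0.195
[ 0.005  0.004 -0.003] [-2.06  1.24  0.09]
col slope [ 0.0013 -0.0292]
17.55 [-7.4 -8.4  6.5] 0.19695049280546245
```

```bash
python3 -c "
from bench import ctrl
print(ctrl.hand_in());o=ctrl.get_obs();print(o['time_s'],o['wrist_force'],o['opening'],o['eef_pos'])"
```

```text
the job is handed in; nothing more can be done
None
the job is handed in; nothing more can be done
```

The brake lever is caught down, and the square is seated in the corner with the gripper still holding it and pressing. I handed the job in at about 17.6 s; no verdict is reported.

**What I did:** I pressed the paddle down about 43 mm and let go. I then took the square farthest to the robot's right (stock at about x 0.477, y −0.348), set it on the base and pushed it into the corner.

**Last checks before handing in:**
- **Lever:** the paddle stayed at z 0.058–0.059, against 0.0945 at the start, so the catch holds it. The gripper was well away from it.
- **Column:** its lean measured about 0.001 rad in the scene camera's depth picture, down from about 0.066.
- **Square:** the blade edge measured vertical to within about 0.0005 m over its height, and the gripper is about 0.005 rad off square to the column.
- **Forces:** the push towards the column was about 8–11 N at the wrist, plus some downward force. The grip was still holding, at an opening of 0.197.
- **Bystanders:** the slide box, dishes and bottle looked untouched in the last side view.

**Not confirmed:**
- I did not measure the toe's height directly; I took the foot as flat from the contact force and the vertical blade.
- There was a sideways wrist force of 7–8 N along the column face, most of it not from the push, which I left.
- One press tilted the gripper by 0.013 rad. I corrected it to about 0.004 rad before handing in.
- The lever detector gave only 0.18 confidence at the end, so the lever check rests on the measured height.

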